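Put the washed filter cassette back into the air cleaner

ROBOT

A 6-joint arm with a two-finger parallel gripper is mounted at the origin on a cart in front of the work surface, level with it; the furniture and walls round the work are solid. World frame = base frame: x ahead of the robot, y to its left, z up, the work surface at z = 0. Lengths are in mm, angles in rad, forces in N, time in s.
With the tool pointing down it reaches from about 350 to 850 mm from the base axis. Payload 8.1 kg.
Tool frame: the origin (TCP) lies at the very end of the fingers, on their centre line; the grasp point (between the pads) lies 19 mm behind it; z points along the fingers, y is the line along which they close (so a half turn about z gives the same grasp; the last joint's range is limited). The gripper opens to 85 mm and grips with 20 to 120 N. Pads are 22 mm wide; open, the fingers measure 114 mm over their backs; the gripper's body (76 mm by 85 mm) begins 54 mm behind the grasp point. The pads swing forward as they close: fully open they stand 13 mm farther back than shut.
Start: joints at [-1.426, 0.13, 1.488, -0, 1.523, -0.085], TCP at [136.69, -584.227, 231.292] pointing down, gripper open.
Joint ranges: [-2.96, 2.96], [-0.89, 2.26], [0.02, 2.5], [-1.34, 4.48], [0, 2.73], [-2.66, 2.66]. Speed limits (rad/s): [2.39, 2.39, 2.79, 3.14, 3.14, 3.14].

INTERFACE

Orientations are given as a unit quaternion [w, x, y, z].
In Python, from workcell import arm gives the robot as it stands.
- The arm moves only by the tool servo_tool, never from a script. Its arguments are lists of equal length, an entry for each row: "xyz": the shift along the tool's x, y, z in cm, a list of three; "rot": the turn, a rotation vector about the tool's x, y, z in rad, a list of three; "grip": the opening, from -1 (shut) to 1 (fully open). A call has 1 to 10 rows; each row shifts and turns the commanded pose from where the row before left it, along the tool's axes as they then stand; what a row does not reach is not made up. A row lasts 1/10 s, in which the tool goes at most 50 mm and 8.59 degrees, less where a joint would pass 70% of its speed; a pose out of reach is approached as far as the arm can. A call with a gripper value outside its range is refused whole. The fingers move at their own pace and stop on an object; the grip force is fixed at half the most. Time passes only in rows, so rows that do not move let the fingers close. It gives the time, the measured TCP pose, the force, the opening and the grip force at its end, in the units of the state.
- arm.observe(): the state, without advancing time (a new reading comes with each control period).
- arm.read_camera(name): name is "side" or "top" or "wrist"; returns a dict with "image" (420x560x3 uint8, red, green, blue), "fx", "fy", "cx", "cy" (pixels), "world_to_cam" (4x4, takes a point from world to camera coordinates); the wrist camera has in their place "hand_eye" (4x4, takes a point from camera to tool coordinates, whose origin is the TCP and whose axes are the flange's). Camera axes: x right, y down, z forward; pixel columns grow to the right and rows downward; lengths in mm; the calibration is good to about 2 mm. A picture is of the moment at which its call begins: read the wrist's pose just before it. There is no depth.
- arm.job_done(): hands the job in; it is judged then, once.
Trained networks look in a picture, given as the dict that the camera call returned (one of the last four; its "shot" number tells which), for a name from the list of things; names that differ only in an ending like _2 or _b are one class to them, and where a whole thing is asked for, a point or a joint stands for the part that bears it (a point fixed in the world has none). Each returns a list of dicts, best first, with "conf" (0 to 1); they miss things now and then, are a little off and sometimes report something else, mostly with a low value. They report only what shows in the picture. A call takes as long as a camera call. They do not tell look-alikes from the thing itself.
- arm.masks_of(picture, target): "mask" (420x560 bool, what is visible of it) and "box" ([left, top, right, bottom] in pixels, round what is visible of it).
- arm.tip_of(picture, target): "pixel" ([column, row] in pixels: a listed point, or the origin of a listed thing).
The state is a dict: "t": time; "joint_pos": joint angles; "joint_velocities": joint speeds; "joint_torque": joint torques, N m; "eef_pos": TCP position; "eef_rot": TCP orientation; "wrist_force": force on the tool from outside, world axes, zero at the start; "torque": the same for the moment, N m; "opening": finger opening in mm; "finger_force": force on a finger pad.
Only numpy, scipy, OpenCV 4.12 (cv2) and the standard library are available. Lean on these libraries where they do the work, as an engineer would, in place of code of your own. Each camera call takes 0.05 s, during which the arm holds its last target. There are 200 camera calls.

TASK

The washed filter cassette has dried in the little wooden rack. Take it out and push it upright down through the narrow slot in the top of the white air cleaner, past the snug seal inside, until it is fully home with its top edge level with the slot plate, then let go. The slot plate does not sit exactly in the middle, so feel for the slot and work gently, never pushing the cassette against the cleaner with more than about 30 N, and leave the mug, the honey jar and the spice jar standing where they are.

Things in the scene. Friction and masses are not known exactly. Their poses are not given: they have to be found in the camera images.
- cassette: grey flat filter cassette with dark mesh faces, a rigid plate 12 mm thick (its x) by 64 mm wide (its y) by 110 mm high (its z), slightly rounded edges, 0.11 to 0.22 kg. Origin at the centre of its underside (bottom edge). It can go in either way round. It stands upright in the rack, loose in the groove.
- rack: small wooden drying rack, fixed to the worktop, 70 mm (x) by 100 mm (y) by 39 mm high. Origin at the centre of its underside. Its groove, along y, is 15 mm wide and 68 mm long, its floor 12 mm above the worktop and its walls 39 mm high; the cassette's lowest 27 mm stand in it, the rest sticks out to 122 mm.
- cleaner: white air cleaner, a hollow housing with louvres on its sides, fixed to the worktop, 116 mm (x) by 130 mm (y), 119 mm high without the slot plate. Origin at the centre of its underside, z up. A stiff grey slot plate, 64 mm (x) by 96 mm (y), 6 mm thick, lies on top, anywhere from 12 mm towards -x to 12 mm towards +x; a light touch does not shift it.
- top_mid (a point): fixed point of the cleaner, 125 mm above its origin, axes as the cleaner's, level with the slot plate's flat upper face. The slot is in the middle of the plate, 14 mm wide along x, 68.4 mm long along y, throat 39 mm deep; its centre lies at y = 0 but, as the plate is set off-centre, anywhere from x = -12 to +12 mm from this point. No reading tells where.
- floor_mid (a point): fixed point of the cleaner, 16 mm above its origin, on the flat inner floor that stops the cassette; home, the cassette's top edge is 1 mm above the plate's face. On the way, 10 to 38 mm under that face, a sprung rubber strip with a sloped lead-in on the +x side of the throat pinches the cassette: pushing past takes roughly 3 to 10 N, and it holds the cassette where it is let go.
- mug: white mug with a leaf pattern, about 92x127x95 mm, standing on the worktop; origin at the centre of its underside. Not to be disturbed.
- honey: honey jar, about 70 mm across and 102 mm high, standing on the worktop; origin at the centre of its underside. Not to be disturbed.
- spice: spice jar with a dark cap, 44 mm across and 96 mm high, standing on the worktop; origin at the centre of its underside. Not to be disturbed.
Things that resemble listed ones, but are neither listed nor needed, are in the scene too. There is more than one size of the cassette; the one meant has the size given above. Leave any turquoise look-alike of the cleaner alone.

How it is judged (in metres and radians):
On the way:
1. the cassette's lower edge is in the slot, at least 20 mm below the slot plate's face and not yet home (z of cassette in the frame of cleaner between 0.03 and 0.105 m and x of cassette in the frame of cleaner between -0.016 and 0.016 m and y of cassette in the frame of cleaner between -0.006 and 0.006 m), for 0.2 s.
At the end, for the whole second after the job is handed in: The cassette stands upright (within 0.08 rad) in the cleaner's slot, fully home: its top edge level with the slot plate's face, no more than 5 mm above it; released and at rest (z of cassette in the frame of cleaner between 0.012 and 0.02 m and x of cassette in the frame of cleaner between -0.015 and 0.015 m and y of cassette in the frame of cleaner between -0.006 and 0.006 m and angle between cassette's own z axis and vertical below 0.08 rad and linear speed of cassette below 0.02 m/s); the robot touches nothing.
It fails at once if the cassette and the air cleaner press on each other with more than 50 N in all (a push of 30 N plus the pinch of the seal) (contact force between cassette and cleaner above 50 N).
It fails at once if the mug, the honey jar or the spice jar is moved by more than 30 mm or tipped (distance of any of mug, honey, spice from where it was at the start of the episode above 0.03 m or angle between any of mug, honey, spice's own z axis and vertical above 0.3 rad).
It also fails if it takes over 72 s, if anything falls off the work surface, if the arm or the gripper's body presses on something with over 40 N, if the wrist force passes 120 N, or if a joint passes its speed limit or range.

## Working session

There is one attempt and no reset: what is moved stays moved. The work goes in short steps, Python scripts to look and compute and a tool call to move; the robot and the scene stay as the last step left them, time stands still between calls to the robot, and variables do not carry over. Pictures are saved under pics/ and viewed, at most 10 in all, crops included, and the job is handed in when it is done.

Besides the shell and the picture viewer there is one more tool, called after ">>>" in YAML: its name, and indented under it one key for each argument. servo_tool: Moves the arm, as the interface text tells. Its arguments: {"type":"object","properties":{"xyz":{"type":"array","items":{"type":"array","items":{"type":"number"}}},"rot":{"type":"array","items":{"type":"array","items":{"type":"number"}}},"grip":{"type":"array","items":{"type":"number"}}},"required":["xyz","rot","grip"]}

```bash
mkdir -p pics
cat > h.py <<'E'
import numpy as np, cv2
from workcell import arm
def save(img,n): cv2.imwrite('pics/'+n,cv2.cvtColor(np.ascontiguousarray(img),cv2.COLOR_RGB2BGR))
def w2c(p,s=None):
    if 'world_to_cam' in p: return np.array(p['world_to_cam'])
    from scipy.spatial.transform import Rotation as R
    T=np.eye(4); w,x,y,z=s['eef_rot']; T[:3,:3]=R.from_quat([x,y,z,w]).as_matrix(); T[:3,3]=s['eef_pos']
    return np.linalg.inv(T@np.array(p['hand_eye']))
def onplane(p,px,z,s=None):
    C=np.linalg.inv(w2c(p,s)); d=C[:3,:3]@[(px[0]-p['cx'])/p['fx'],(px[1]-p['cy'])/p['fy'],1]; o=C[:3,3]
    return o+d*(z-o[2])/d[2]
def proj(p,X,s=None):
    q=w2c(p,s)@np.append(X,1); return np.array([p['fx']*q[0]/q[2]+p['cx'],p['fy']*q[1]/q[2]+p['cy']])
E
python3 - <<'E'
from h import *
print(arm.observe())
ps={}
for n in ['side','top']:
    p=arm.read_camera(n); save(p['image'],n+'0.png')
    C=np.linalg.inv(w2c(p)); print(n,C[:3,3].round(),C[:3,2].round(2))
    for t,z in [('cassette',12),('rack',0),('cleaner',0),('top_mid',125),('floor_mid',16),('mug',0),('honey',0),('spice',0)]:
        for d in arm.tip_of(p,t): print(t,'tip',np.round(d['pixel']),round(d['conf'],2),onplane(p,d['pixel'],z).round(1))
        for d in arm.masks_of(p,t): print(t,'box',np.round(d['box']),round(d['conf'],2))
E
```

```text
{'t': 0.0, 'joint_pos': array([-1.42636673e+00,  1.31184298e-01,  1.48925535e+00, -1.48281746e-05,
        1.52296826e+00, -8.54301909e-02]), 'joint_velocities': array([ 1.22436974e-03, -5.90928558e-04,  1.01199455e-03, -1.06157830e-06,
       -1.40666527e-03, -7.32006811e-04]), 'joint_torque': array([-5.05855114e-04, -5.69387162e+01, -5.00570083e+01, -2.70870996e-04,
        1.46913860e-02, -2.05076668e-05]), 'eef_pos': array([ 136.62696578, -583.69348482,  230.24372926]), 'eef_rot': array([-9.07017252e-04,  9.93402376e-01,  1.14677358e-01, -3.41730127e-05]), 'wrist_force': array([-0.65847315, -0.86588789, -0.3849647 ]), 'torque': array([-0.01094586, -0.00423344, -0.00934718]), 'finger_force': 0.0, 'opening': 85.40444135925175}
side [ 349. -542.  936.] [ 0.21  0.43 -0.88]
cassette tip [290. 285.] 0.87 [ 510.4 -271.7   12. ]
cassette tip [231. 302.] 0.57 [ 380.5 -246.5   12. ]
cassette box [204. 265. 246. 317.] 0.87
cassette box [281. 247. 306. 289.] 0.62
rack tip [289. 280.] 0.7 [ 514.9 -258.6    0. ]
rack box [266. 256. 316. 307.] 0.72
cleaner tip [234. 130.] 0.82 [583.6 176.5   0.
[... 1229 characters left out ...]
. 247.] 0.64
cleaner box [332. 211. 367. 219.] 0.2
top_mid tip [147. 189.] 0.88 [584.3 170.4 125. ]
top_mid tip [248. 216.] 0.77 [521.7 -41.  125. ]
top_mid box [216. 184. 285. 249.] 0.77
top_mid box [116. 163. 193. 222.] 0.62
floor_mid tip [159. 193.] 0.94 [587.8 171.9  16. ]
floor_mid tip [251. 219.] 0.55 [520.2 -41.1  16. ]
floor_mid box [117. 160. 191. 221.] 0.6
floor_mid box [215. 185. 285. 251.] 0.57
mug tip [398. 200.] 0.88 [ 556.2 -390.2    0. ]
mug box [383. 177. 430. 225.] 0.83
honey tip [243. 129.] 0.71 [738.1 -26.7   0. ]
honey box [225. 105. 258. 142.] 0.79
spice tip [320. 129.] 0.92 [ 732.5 -210.4    0. ]
spice box [314. 110. 336. 138.] 0.78
spice box [334. 216. 366. 218.] 0.33
```

Run:
```python
import cv2,numpy as np
a=cv2.imread('pics/side0.png');b=cv2.imread('pics/top0.png')
A=cv2.resize(a[70:345,180:400],None,fx=2.18,fy=2.18,interpolation=2)[:600]
B=cv2.resize(b[100:310,105:440],None,fx=2.38,fy=2.38,interpolation=2)
cv2.imwrite('pics/a.png',A);cv2.imwrite('pics/b.png',B)
```

```text
(no output)
```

View pics/a.png

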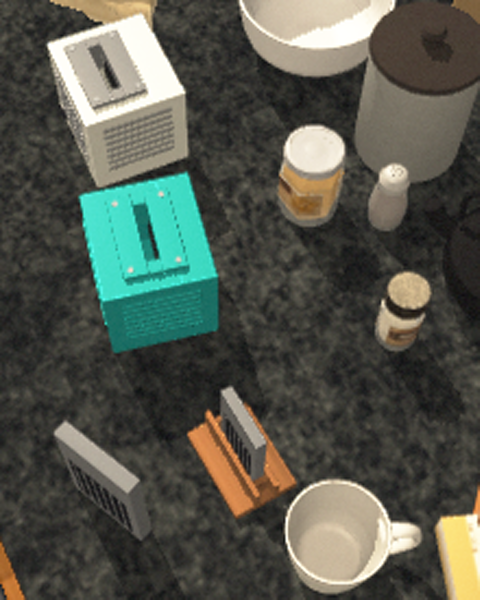

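View pics/b.png

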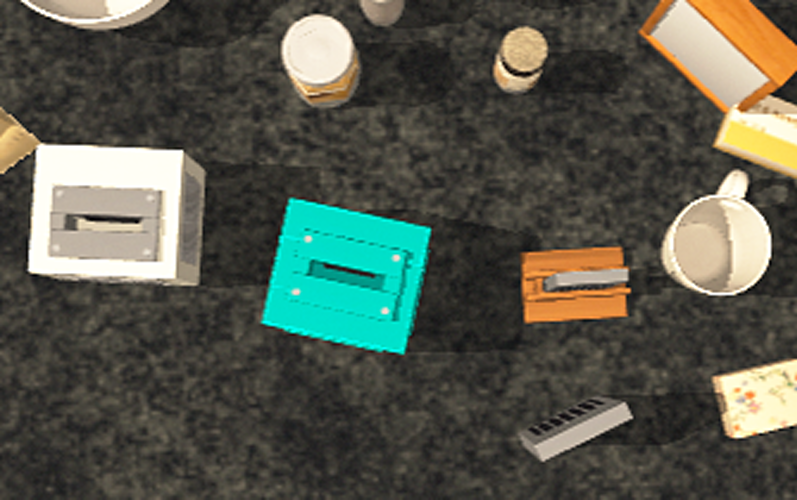

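The correct cassette is the one standing in the wooden rack (side px ~293,268; top ~351,216). The free-standing, bigger one (side 225,291; top 346,279) is a decoy. The target cleaner is the white one (top px ~152,190); the turquoise one (252,217) is to be left alone.

```bash
python3 - <<'E'
from h import *
p=arm.read_camera('wrist'); s=arm.observe(); print(np.array(p['hand_eye']).round(3),p['fx'])
p=arm.read_camera('top'); save(p['image'],'top1.png')
C=[[ (38,145),(183,150),(180,285),(30,272)],[(522,252),(622,247),(627,318),(525,323)]]
for c,z in zip(C,(119,39)):
    P=np.array([onplane(p,(105+x/2.38,100+y/2.38),z)[:2] for x,y in c]); print(P.round(),P.mean(0).round())
    for i in range(4): d=P[(i+1)%4]-P[i]; print(np.degrees(np.arctan2(d[1],d[0])).round(1),np.linalg.norm(d).round())
for x,y in [(543,285),(545,278),(628,268),(628,280)]: print(onplane(p,(105+x/2.38,100+y/2.38),122).round())
im=cv2.resize(p['image'][195:245,310:385],None,fx=10,fy=10,interpolation=2)
im2=cv2.resize(arm.read_camera('side')['image'][240:310,260:325],None,fx=7.14,fy=7.14,interpolation=2)
save(np.hstack([cv2.resize(im,(400,267)),np.zeros((267,1,3),np.uint8)]),'c.png')
E
python3 - <<'E'
E
```

```text
[[ 1.00000e-03 -9.62000e-01 -2.72000e-01  6.85050e+01]
 [ 1.00000e+00  1.00000e-03  0.00000e+00 -8.10000e-02]
 [ 0.00000e+00 -2.72000e-01  9.62000e-01 -1.41212e+02]
 [ 0.00000e+00  0.00000e+00  0.00000e+00  1.00000e+00]] 364.7532641045393
[[646. 227.]
 [638.  98.]
 [517. 102.]
 [533. 234.]] [583. 165.]
-93.5 129.0
178.1 121.0
83.5 133.0
-3.7 114.0
[[ 545. -210.]
 [ 547. -306.]
 [ 479. -308.]
 [ 477. -210.]] [ 512. -259.]
-88.7 96.0
-178.4 68.0
91.2 98.0
0.4 68.0
[ 508. -219.  122.]
[ 515. -221.  122.]
[ 521. -295.  122.]
[ 511. -295.  122.]
```

>>> servo_tool:
  xyz:
    - [4.4, -2.3, 0]
    - [4.4, -2.3, 0]
    - [4.4, -2.3, 0]
    - [4.4, -2.3, 0]
    - [4.4, -2.3, 0]
    - [4.4, -2.3, 0]
    - [4.4, -2.3, 0]
    - [4.4, -2.3, 0]
    - [4.4, -2.3, 0]
    - [4.4, -2.3, 0]
  rot:
    - [0, 0, 0]
    - [0, 0, 0]
    - [0, 0, 0]
    - [0, 0, 0]
    - [0, 0, 0]
    - [0, 0, 0]
    - [0, 0, 0]
    - [0, 0, 0]
    - [0, 0, 0]
    - [0, 0, 0]
  grip: [1, 1, 1, 1, 1, 1, 1, 1, 1, 1]

```text
t: 2.85
eef_pos: [514.1, -258.5, 231.6]
eef_rot: [0.0, 0.993, 0.115, 0.0]
wrist_force: [0.4, -1.4, 0.4]
opening: 85.1
finger_force: 0.0
```

>>> servo_tool:
  xyz:
    - [0, 0, 0]
    - [0, 0, 0]
    - [0, 0, 0]
    - [0, 0, 0]
    - [0, 0, 0]
    - [0, 0, 0]
    - [0, 0, 0]
    - [0, 0, 0]
    - [0, 0, 0]
    - [0, 0, 0]
  rot:
    - [0, 0, -0.135]
    - [0, 0, -0.135]
    - [0, 0, -0.135]
    - [0, 0, -0.135]
    - [0, 0, -0.135]
    - [0, 0, -0.135]
    - [0, 0, -0.135]
    - [0, 0, -0.135]
    - [0, 0, -0.135]
    - [0, 0, -0.135]
  grip: [1, 1, 1, 1, 1, 1, 1, 1, 1, 1]

```text
t: 3.85
eef_pos: [512.7, -260.1, 231.3]
eef_rot: [0.0, 0.702, 0.712, -0.0]
wrist_force: [-0.5, 0.8, -0.6]
opening: 85.2
finger_force: 0.0
```

Run:
```python
from h import *
s=arm.observe(); p=arm.read_camera('wrist')
print([ (d['box'],d['conf']) for d in arm.masks_of(p,'cassette')])
# mark reference grid at z=122
for X in [(513,-292,122),(513,-228,122),(513,-260,122)]: print(proj(p,X,s).round())
save(cv2.resize(p['image'],(800,600)),'w1.png')
import pickle; pickle.dump((s,p),open('w1.pkl','wb'))
```

```text
[([273.2, 153.1, 292.4, 252.1], 0.96), ([23.9, 117.1, 174.0, 258.2], 0.87)]
[278. 251.]
[280. 164.]
[279. 209.]
```

View pics/w1.png

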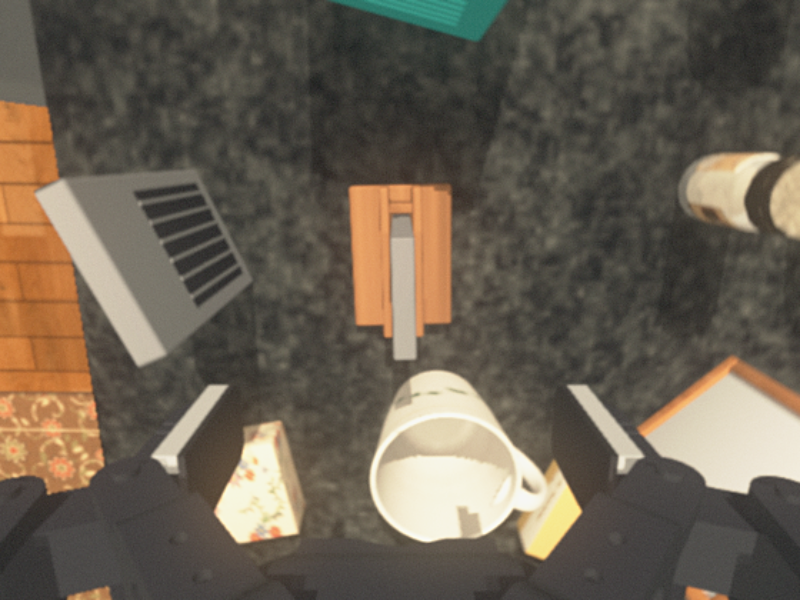

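The wrist view shows the rack at ~(402,255) with the right-size cassette standing in it, its top face from (402,237) to (405,359). The larger decoy is at left (150,265) and the mug is at (455,470).

Run:
```python
from h import *; import pickle
s,p=pickle.load(open('w1.pkl','rb'))
for c,z in (([(391,237),(413,237),(417,359),(394,359)],122),([(349,186),(451,186),(452,324),(357,326)],39)):
    P=np.array([onplane(p,np.array(x)*.7,z,s)[:2] for x in c]); print(P.round(1).tolist(),P.mean(0).round(1))
# refine: cassette top edge via mask
m=[d for d in arm.masks_of(arm.read_camera('wrist'),'cassette')]
d=min(m,key=lambda d:abs(d['box'][0]-275))
for r in range(170,250,10): print(r,np.flatnonzero(d['mask'][r])[[0,-1]] if d['mask'][r].any() else None, end=' ')
```

```text
[[509.0, -229.5], [519.6, -229.3], [523.1, -292.4], [511.3, -292.6]] [ 515.7 -260.9]
[[481.5, -210.5], [545.3, -209.5], [549.9, -300.3], [486.0, -302.7]] [ 515.7 -255.7]
170 [273 289] 180 [273 289] 190 [273 289] 200 [274 289] 210 [274 290] 220 [275 290] 230 [275 290] 240 [275 290]
```

>>> servo_tool:
  xyz:
    - [-0.1, 0.3, 1.0]
    - [0, 0, 2.6]
    - [0, 0, 2.6]
    - [0, 0, 2.6]
    - [0, 0, 2.6]
    - [0, 0, 2.5]
    - [0, 0, 0]
    - [0, 0, 0]
  rot:
    - [0, 0, -0.033]
    - [0, 0, 0]
    - [0, 0, 0]
    - [0, 0, 0]
    - [0, 0, 0]
    - [0, 0, 0]
    - [0, 0, 0]
    - [0, 0, 0]
  grip: [1, 1, 1, 1, 1, 1, 1, 1]

```text
t: 4.85
eef_pos: [515.5, -260.9, 92.4]
eef_rot: [-0.001, 0.693, 0.721, -0.0]
wrist_force: [-0.0, -0.7, 0.8]
opening: 85.7
finger_force: 0.0
```

>>> servo_tool:
  xyz:
    - [0, 0, 0]
    - [0, 0, 0]
    - [0, 0, 0]
    - [0, 0, 0]
    - [0, 0, 0]
    - [0, 0, 0]
    - [0, 0, 0]
    - [0, 0, 0]
    - [0, 0, 0]
    - [0, 0, 0]
  rot:
    - [0, 0, 0]
    - [0, 0, 0]
    - [0, 0, 0]
    - [0, 0, 0]
    - [0, 0, 0]
    - [0, 0, 0]
    - [0, 0, 0]
    - [0, 0, 0]
    - [0, 0, 0]
    - [0, 0, 0]
  grip: [-1, -1, -1, -1, -1, -1, -1, -1, -1, -1]

```text
t: 5.85
eef_pos: [516.0, -261.2, 92.8]
eef_rot: [0.0, 0.692, 0.722, 0.0]
wrist_force: [-0.3, 0.6, 6.6]
opening: 11.3
finger_force: 59.4
```

>>> servo_tool:
  xyz:
    - [0, 0, -1.0]
    - [0, 0, -3.0]
    - [0, 0, -4.0]
    - [0, 0, -4.0]
    - [0, 0, -4.0]
    - [0, 0, 0]
  rot:
    - [0, 0, 0]
    - [0, 0, 0]
    - [0, 0, 0]
    - [0, 0, 0]
    - [0, 0, 0]
    - [0, 0, 0]
  grip: [-1, -1, -1, -1, -1, -1]

```text
t: 6.45
eef_pos: [518.2, -262.5, 260.0]
eef_rot: [0.005, 0.692, 0.722, 0.001]
wrist_force: [0.5, -0.2, -1.5]
opening: 11.1
finger_force: 59.7
```

>>> servo_tool:
  xyz:
    - [3.7, 0.9, 0]
    - [3.7, 0.9, 0]
    - [3.7, 0.9, 0]
    - [3.7, 0.9, 0]
    - [3.7, 0.9, 0]
    - [3.7, 0.9, 0]
    - [3.7, 0.9, 0]
    - [3.7, 0.9, 0]
    - [3.5, 0.9, 0]
    - [0, 0, 0]
  rot:
    - [0, 0, 0]
    - [0, 0, 0]
    - [0, 0, 0]
    - [0, 0, 0]
    - [0, 0, 0]
    - [0, 0, 0]
    - [0, 0, 0]
    - [0, 0, 0]
    - [0, 0, 0.11]
    - [0, 0, 0]
  grip: [-1, -1, -1, -1, -1, -1, -1, -1, -1, -1]

```text
t: 7.45
eef_pos: [582.3, 77.4, 251.1]
eef_rot: [-0.001, 0.731, 0.683, -0.0]
wrist_force: [-0.9, -0.1, -1.8]
opening: 11.1
finger_force: 59.5
```

Run:
```python
from h import *
s=arm.observe(); p=arm.read_camera('wrist'); print(s['eef_pos'],s['eef_rot'],s['wrist_force'],s['opening'],s['finger_force'])
for t in ('top_mid','cleaner','cassette'): print(t,[ (np.round(d['box']),d['conf']) for d in arm.masks_of(p,t)],[(d['pixel'],d['conf']) for d in arm.tip_of(p,t)])
save(cv2.resize(p['image'],(800,600)),'w2.png')
import pickle; pickle.dump((s,p),open('w2.pkl','wb'))
```

```text
[582.27848415  77.41211979 251.05977955] [-1.31689410e-03  7.30658280e-01  6.82742060e-01 -1.53146438e-04] [-0.90596768 -0.08577211 -1.81892987] 11.126732012811356 59.49211835861206
top_mid [(array([190.,   1., 359., 170.]), 0.8), (array([159., 220., 260., 376.]), 0.71)] [([276.4, 75.3], 0.84)]
cleaner [(array([157., 217., 259., 380.]), 0.73), (array([187.,   0., 364., 164.]), 0.57)] [([236.1, 275.4], 0.61), ([273.7, 84.0], 0.56)]
cassette [(array([264., 174., 296., 381.]), 0.67)] []
```

View pics/w2.png

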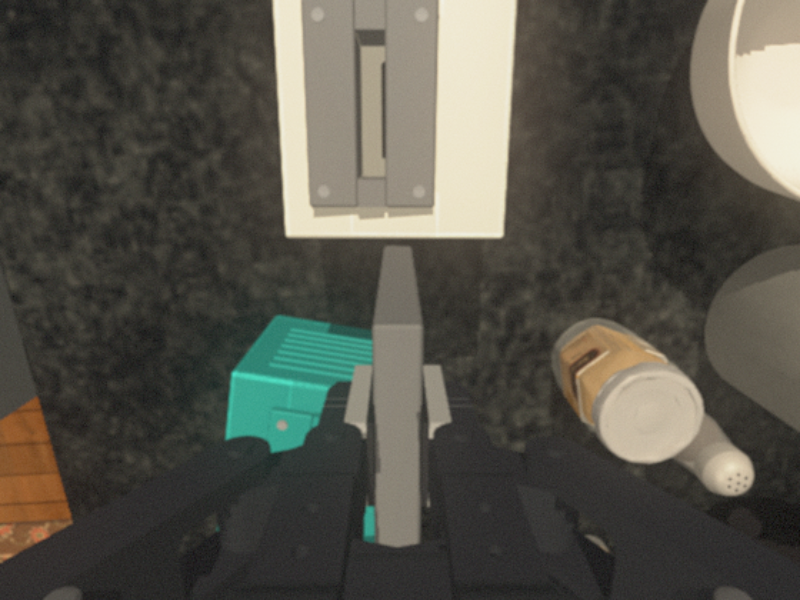

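The white cleaner's slot shows at (357–387, 30–177) of the 800×600 view. The held cassette is below it, with its bottom edge at (384–411, 247) and its top's near edge at (373–422, 323).

Run:
```python
from h import *; import pickle
s,p=pickle.load(open('w2.pkl','rb'))
A=cv2.resize(p['image'][0:170,185:365],None,fx=3.5,fy=3.5,interpolation=cv2.INTER_CUBIC)
save(A,'d.png')
```

```text
(no output)
```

View pics/d.png

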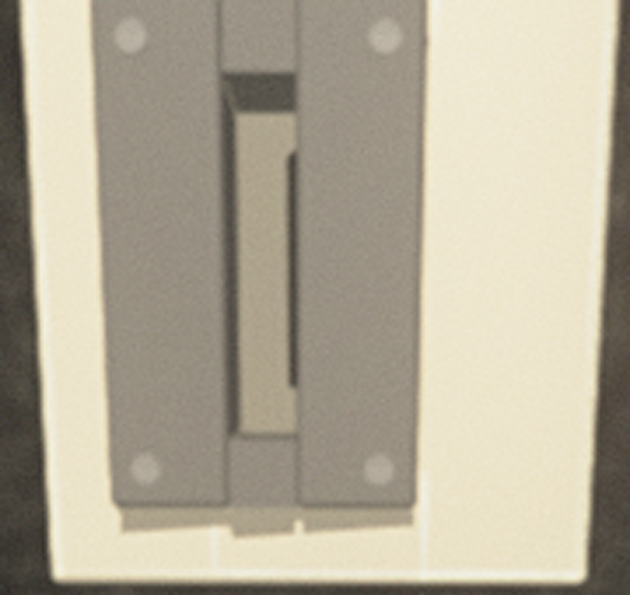

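Run:
```python
from h import *; import pickle
s,p=pickle.load(open('w2.pkl','rb'))
def Q(pts,z,f=lambda x:np.array([185+x[0]/3.5,x[1]/3.5])): return np.array([onplane(p,f(x),z,s)[:2] for x in pts])
ang=lambda a,b: np.degrees(np.arctan2(*(b-a)[::-1])).round(2)
S=Q([(222,72),(296,72),(298,436),(229,436)],125); print('slot',S.round(1).tolist(),S.mean(0).round(1))
print('slot ydir',ang(S[3],S[0]),ang(S[2],S[1]))
P=Q([(93,0),(428,0),(413,504),(114,504)],125); print('plate',P.round(1).tolist(),'ydir',ang(P[3],P[0]),ang(P[2],P[1]),'xdir',ang(P[3],P[2]))
H=Q([(22,0),(617,0),(585,580),(56,580)],119); print('house',H.round(1).tolist(),'ydir',ang(H[3],H[0]),ang(H[2],H[1]),'xdir',ang(H[3],H[2]))
g=lambda x:np.array(x)*.7
z=s['eef_pos'][2]
for dz in (-78,-81,-84): print('cass bottom',dz,Q([(384,247),(411,247)],z+dz,g).round(1).tolist())
for dz in (26,29,32): print('cass top far end',Q([(373,323),(422,323)],z+dz,g).round(1).tolist(),Q([(377,545),(421,545)],z+dz,g).round(1).tolist())
w,x,y,_=s['eef_rot'];print(s['eef_pos'],'yaw',np.degrees(2*np.arctan2(y,x)))
```

```text
slot [[570.4, 203.6], [584.4, 202.7], [579.9, 135.6], [565.9, 136.5]] [575.2 169.6]
slot ydir 86.14 86.17
plate [[547.4, 217.4], [609.9, 213.2], [602.7, 120.3], [540.9, 124.4]] ydir 86.03 85.51 xdir -3.81
house [[532.9, 219.9], [646.5, 212.2], [639.1, 101.2], [525.7, 108.7]] ydir 86.26 86.17 xdir -3.8
cass bottom -78 [[578.3, 109.0], [589.7, 108.2]]
cass bottom -81 [[578.2, 108.5], [589.8, 107.7]]
cass bottom -84 [[578.0, 108.0], [589.8, 107.2]]
cass top far end [[578.5, 108.9], [589.9, 108.1]] [[574.7, 47.3], [586.3, 46.5]]
cass top far end [[578.7, 109.8], [589.8, 109.1]] [[575.0, 49.9], [586.3, 49.1]]
cass top far end [[578.9, 110.8], [589.7, 110.1]] [[575.3, 52.4], [586.3, 51.7]]
[582.27848415  77.41211979 251.05977955] yaw 86.116675391038
```

>>> servo_tool:
  xyz:
    - [2.3, -0.3, 0]
    - [2.3, -0.3, 0]
    - [2.3, -0.3, 0]
    - [2.3, -0.4, 0]
    - [0, 0, 1.5]
    - [0, 0, 1.5]
    - [0, 0, 0.5]
    - [0, 0, 0]
    - [0, 0, 0]
  rot:
    - [0, 0, 0]
    - [0, 0, 0]
    - [0, 0, 0]
    - [0, 0, 0]
    - [0, 0, 0]
    - [0, 0, 0]
    - [0, 0, 0]
    - [0, 0, 0]
    - [0, 0, 0]
  grip: [-1, -1, -1, -1, -1, -1, -1, -1, -1]

```text
t: 8.7
eef_pos: [576.1, 164.9, 217.2]
eef_rot: [-0.0, 0.731, 0.682, -0.0]
wrist_force: [0.5, -0.0, -2.0]
opening: 11.0
finger_force: 59.4
```

Run:
```python
from h import *
R=[]
for i in range(4):
    s=arm.observe(); p=arm.read_camera('wrist'); R.append(np.r_[s['eef_pos'],s['wrist_force']])
print(np.array(R).round(1)); 
w,x,y,_=s['eef_rot'];print('yaw',np.degrees(2*np.arctan2(y,x)))
save(p['image'][0:420,130:430],'w3.png')
```

```text
[[ 5.761e+02  1.649e+02  2.172e+02  5.000e-01 -0.000e+00 -2.000e+00]
 [ 5.764e+02  1.651e+02  2.178e+02 -8.000e-01 -4.000e-01 -2.300e+00]
 [ 5.766e+02  1.653e+02  2.181e+02  4.000e-01  3.000e-01 -1.700e+00]
 [ 5.766e+02  1.655e+02  2.182e+02  4.000e-01  7.000e-01 -2.800e+00]]
yaw 86.07377979907235
```

View pics/w3.png

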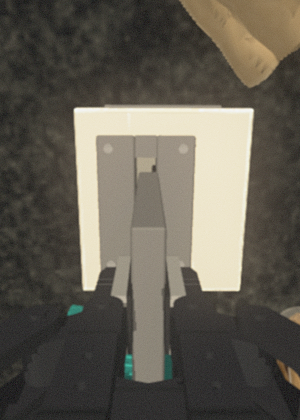

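The cassette now hangs over the slot: its lower far edge is near (138–160,172) in the crop, and the slot's far end shows at (137–156,157). I need an enlargement to compare them.

Run:
```python
from h import *; import pickle
s=arm.observe(); p=arm.read_camera('wrist'); pickle.dump((s,p),open('w4.pkl','wb')); print(s['eef_pos'])
# crop of region cols 220..330, rows 130..240
A=cv2.resize(p['image'][128:238,220:335],None,fx=5.2,fy=5.2,interpolation=cv2.INTER_CUBIC); save(A,'w4.png')
# predicted slot corners
for X in [(570.4,203.6),(584.4,202.7)]: print(((proj(p,(*X,125),s)-[220,128])*5.2).round())
```

```text
[576.54814735 165.56280623 218.13962456]
[233. 161.]
[347. 161.]
```

View pics/w4.png

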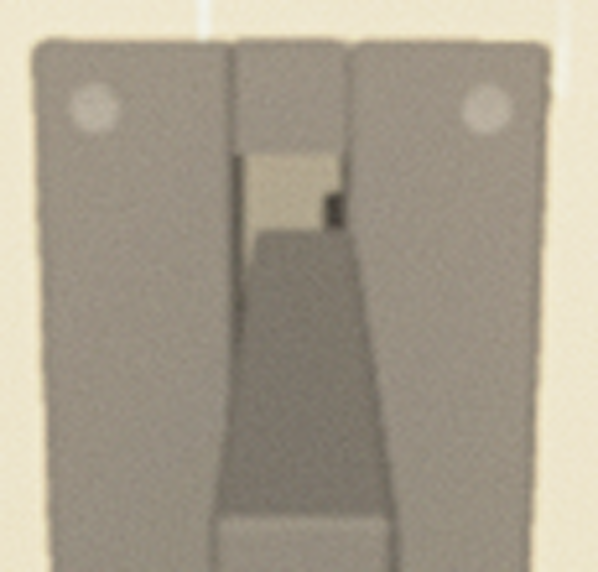

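Run:
```python
from h import *; import pickle
s,p=pickle.load(open('w4.pkl','rb'))
f=lambda a,z: np.array([onplane(p,np.array(x)/5.2+[220,128],z,s)[:2] for x in a])
u=np.array([.068,.998])
S=f([(234,155),(347,155)],125); c=S.mean(0)-34.2*u; print('slot',S.round(1).tolist(),c.round(1))
for zb in (135,137,139):
    B=f([(258,232),(353,232)],zb); b=B.mean(0)-32*u; d=c-b
    print(zb,B.round(1).tolist(),b.round(1),'tool shift x,y',(d@u).round(1),(d@[.998,-.068]).round(1))
```

```text
slot [[570.6, 204.4], [584.5, 203.4]] [575.2 169.8]
135 [[573.2, 196.3], [584.5, 195.6]] [576.6 164. ] tool shift x,y 5.7 -1.8
137 [[573.2, 196.7], [584.4, 195.9]] [576.7 164.3] tool shift x,y 5.3 -1.8
139 [[573.3, 197.0], [584.4, 196.2]] [576.7 164.7] tool shift x,y 5.0 -1.8
```

>>> servo_tool:
  xyz:
    - [0.52, -0.18, 0]
    - [0, 0, 0.4]
    - [0, 0, 0.4]
    - [0, 0, 0.2]
    - [0, 0, 0.2]
    - [0, 0, 0]
  rot:
    - [0, 0, 0]
    - [0, 0, 0]
    - [0, 0, 0]
    - [0, 0, 0]
    - [0, 0, 0]
    - [0, 0, 0]
  grip: [-1, -1, -1, -1, -1, -1]

```text
t: 9.55
eef_pos: [574.4, 171.0, 204.8]
eef_rot: [-0.0, 0.731, 0.683, -0.0]
wrist_force: [-0.5, -0.1, -1.7]
opening: 11.0
finger_force: 59.5
```

>>> servo_tool:
  xyz:
    - [0, 0, 0.1]
    - [0, 0, 0.1]
    - [0, 0, 0.1]
    - [0, 0, 0]
  rot:
    - [0, 0, 0]
    - [0, 0, 0]
    - [0, 0, 0]
    - [0, 0, 0]
  grip: [-1, -1, -1, -1]

```text
t: 9.95
eef_pos: [574.5, 171.0, 202.1]
eef_rot: [-0.0, 0.731, 0.683, -0.0]
wrist_force: [0.4, 0.3, -2.5]
opening: 10.9
finger_force: 59.5
```

>>> servo_tool:
  xyz:
    - [0, 0, 0.1]
    - [0, 0, 0.1]
    - [0, 0, 0.1]
    - [0, 0, 0.1]
  rot:
    - [0, 0, 0]
    - [0, 0, 0]
    - [0, 0, 0]
    - [0, 0, 0]
  grip: [-1, -1, -1, -1]

```text
t: 10.35
eef_pos: [574.6, 171.1, 198.2]
eef_rot: [-0.0, 0.731, 0.683, -0.0]
wrist_force: [0.7, 0.3, -2.5]
opening: 11.5
finger_force: 59.5
```

>>> servo_tool:
  xyz:
    - [0, 0, 0.1]
    - [0, 0, 0.1]
    - [0, 0, 0.1]
  rot:
    - [0, 0, 0]
    - [0, 0, 0]
    - [0, 0, 0]
  grip: [-1, -1, -1]

```text
t: 10.65
eef_pos: [574.6, 171.1, 195.2]
eef_rot: [-0.0, 0.731, 0.683, -0.0]
wrist_force: [0.9, 0.3, -2.1]
opening: 11.3
finger_force: 59.5
```

>>> servo_tool:
  xyz:
    - [0, 0, 0.1]
    - [0, 0, 0.1]
    - [0, 0, 0.1]
    - [0, 0, 0.1]
  rot:
    - [0, 0, 0]
    - [0, 0, 0]
    - [0, 0, 0]
    - [0, 0, 0]
  grip: [-1, -1, -1, -1]

```text
t: 11.05
eef_pos: [574.6, 171.1, 191.2]
eef_rot: [-0.0, 0.731, 0.683, 0.0]
wrist_force: [0.3, -0.2, -1.7]
opening: 11.4
finger_force: 59.5
```

>>> servo_tool:
  xyz:
    - [0, 0, 0.1]
    - [0, 0, 0.1]
    - [0, 0, 0.1]
    - [0, 0, 0.1]
  rot:
    - [0, 0, 0]
    - [0, 0, 0]
    - [0, 0, 0]
    - [0, 0, 0]
  grip: [-1, -1, -1, -1]

```text
t: 11.45
eef_pos: [574.6, 171.1, 187.2]
eef_rot: [0.0, 0.731, 0.683, 0.0]
wrist_force: [0.2, -0.1, -2.1]
opening: 10.8
finger_force: 59.5
```

>>> servo_tool:
  xyz:
    - [0, 0, 0.15]
    - [0, 0, 0.15]
    - [0, 0, 0.15]
  rot:
    - [0, 0, 0]
    - [0, 0, 0]
    - [0, 0, 0]
  grip: [-1, -1, -1]

```text
t: 11.75
eef_pos: [574.6, 171.0, 182.6]
eef_rot: [-0.0, 0.731, 0.683, -0.0]
wrist_force: [-1.0, -0.3, -1.6]
opening: 11.0
finger_force: 59.5
```

>>> servo_tool:
  xyz:
    - [0, 0, 0.15]
    - [0, 0, 0.15]
    - [0, 0, 0.15]
  rot:
    - [0, 0, 0]
    - [0, 0, 0]
    - [0, 0, 0]
  grip: [-1, -1, -1]

```text
t: 12.05
eef_pos: [574.7, 171.2, 179.3]
eef_rot: [0.0, 0.731, 0.683, 0.0]
wrist_force: [-2.9, 0.2, 0.9]
opening: 11.1
finger_force: 59.9
```

>>> servo_tool:
  xyz:
    - [0, 0, 0.15]
    - [0, 0, 0.15]
    - [0, 0, 0.15]
  rot:
    - [0, 0, 0]
    - [0, 0, 0]
    - [0, 0, 0]
  grip: [-1, -1, -1]

```text
t: 12.35
eef_pos: [574.6, 171.1, 174.0]
eef_rot: [0.0, 0.731, 0.683, 0.0]
wrist_force: [-3.6, -0.5, 2.7]
opening: 11.3
finger_force: 60.4
```

Good: the seal is engaging gently. I'll continue down to about TCP z 128.

>>> servo_tool:
  xyz:
    - [0, 0, 0.2]
    - [0, 0, 0.2]
    - [0, 0, 0.2]
    - [0, 0, 0.2]
  rot:
    - [0, 0, 0]
    - [0, 0, 0]
    - [0, 0, 0]
    - [0, 0, 0]
  grip: [-1, -1, -1, -1]

```text
t: 12.75
eef_pos: [574.6, 171.1, 165.6]
eef_rot: [-0.0, 0.731, 0.683, -0.0]
wrist_force: [-3.3, 0.2, 3.7]
opening: 11.0
finger_force: 60.4
```

>>> servo_tool:
  xyz:
    - [0, 0, 0.2]
    - [0, 0, 0.2]
    - [0, 0, 0.2]
    - [0, 0, 0.2]
    - [0, 0, 0.2]
  rot:
    - [0, 0, 0]
    - [0, 0, 0]
    - [0, 0, 0]
    - [0, 0, 0]
    - [0, 0, 0]
  grip: [-1, -1, -1, -1, -1]

```text
t: 13.25
eef_pos: [574.6, 171.1, 155.6]
eef_rot: [-0.0, 0.731, 0.683, -0.0]
wrist_force: [-3.2, 0.5, 3.9]
opening: 10.6
finger_force: 60.4
```

>>> servo_tool:
  xyz:
    - [0, 0, 0.2]
    - [0, 0, 0.2]
    - [0, 0, 0.2]
    - [0, 0, 0.2]
    - [0, 0, 0.2]
  rot:
    - [0, 0, 0]
    - [0, 0, 0]
    - [0, 0, 0]
    - [0, 0, 0]
    - [0, 0, 0]
  grip: [-1, -1, -1, -1, -1]

```text
t: 13.75
eef_pos: [574.6, 171.1, 145.6]
eef_rot: [-0.0, 0.731, 0.683, -0.0]
wrist_force: [-4.6, 0.1, 3.9]
opening: 11.1
finger_force: 60.4
```

>>> servo_tool:
  xyz:
    - [0, 0, 0.25]
    - [0, 0, 0.25]
    - [0, 0, 0.25]
    - [0, 0, 0.25]
    - [0, 0, 0.25]
    - [0, 0, 0.2]
    - [0, 0, 0]
  rot:
    - [0, 0, 0]
    - [0, 0, 0]
    - [0, 0, 0]
    - [0, 0, 0]
    - [0, 0, 0]
    - [0, 0, 0]
    - [0, 0, 0]
  grip: [-1, -1, -1, -1, -1, -1, -1]

```text
t: 14.45
eef_pos: [574.4, 171.1, 130.6]
eef_rot: [-0.0, 0.731, 0.683, -0.0]
wrist_force: [-2.7, 0.8, -0.1]
opening: 10.9
finger_force: 59.7
```

>>> servo_tool:
  xyz:
    - [0, 0, 0]
    - [0, 0, 0]
    - [0, 0, 0]
    - [0, 0, 0]
    - [0, 0, 0]
    - [0, 0, -2.0]
    - [0, 0, -2.0]
    - [0, 0, -2.0]
    - [0, 0, 0]
  rot:
    - [0, 0, 0]
    - [0, 0, 0]
    - [0, 0, 0]
    - [0, 0, 0]
    - [0, 0, 0]
    - [0, 0, 0]
    - [0, 0, 0]
    - [0, 0, 0]
    - [0, 0, 0]
  grip: [0, 0, 0, 0, 0, 0, 0, 0, 0]

```text
t: 15.35
eef_pos: [576.6, 171.5, 195.1]
eef_rot: [0.002, 0.731, 0.683, 0.003]
wrist_force: [0.8, -0.5, 0.3]
opening: 42.7
finger_force: 0.0
```

>>> servo_tool:
  xyz:
    - [0, 0, 0]
    - [0, 0, 0]
    - [0, 0, 0]
    - [0, 0, 0]
    - [0, 0, 0]
    - [0, 0, 0]
    - [0, 0, 0]
    - [0, 0, 0]
  rot:
    - [0, 0, 0]
    - [0, 0, 0]
    - [0, 0, 0]
    - [0, 0, 0]
    - [0, 0, 0]
    - [0, 0, 0]
    - [0, 0, 0]
    - [0, 0, 0]
  grip: [-1, -1, -1, -1, -1, -1, -1, -1]

```text
t: 16.15
eef_pos: [574.6, 171.1, 191.3]
eef_rot: [-0.0, 0.731, 0.683, 0.0]
wrist_force: [0.2, -0.2, -0.5]
opening: 0.1
finger_force: 0.0
```

Run:
```python
from h import *
s=arm.observe(); p=arm.read_camera('wrist'); print(s['eef_pos'],s['wrist_force'],s['opening'])
save(cv2.resize(p['image'][60:380,130:430],None,fx=1.8,fy=1.8),'w5.png')
```

```text
[574.61739622 171.08669068 191.30604532] [ 0.23567832 -0.24265489 -0.48424086] 0.07922334608177242
```

View pics/w5.png

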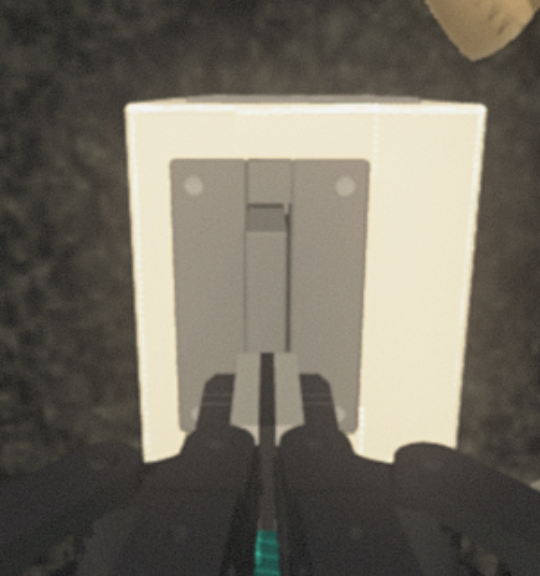

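The cassette stands upright in the slot, top face at ~(267,230–350), and the shut fingers are centred over it. Now I'll push down on its top edge.

>>> servo_tool:
  xyz:
    - [0, 0, 1.0]
    - [0, 0, 1.0]
    - [0, 0, 0.5]
    - [0, 0, 0.2]
    - [0, 0, 0.2]
    - [0, 0, 0.2]
    - [0, 0, 0.2]
  rot:
    - [0, 0, 0]
    - [0, 0, 0]
    - [0, 0, 0]
    - [0, 0, 0]
    - [0, 0, 0]
    - [0, 0, 0]
    - [0, 0, 0]
  grip: [-1, -1, -1, -1, -1, -1, -1]

```text
t: 16.9
eef_pos: [575.1, 171.2, 159.0]
eef_rot: [0.0, 0.731, 0.683, 0.001]
wrist_force: [-1.1, 0.3, 5.3]
opening: -0.2
finger_force: 2.6
```

>>> servo_tool:
  xyz:
    - [0, 0, 0.2]
    - [0, 0, 0.2]
    - [0, 0, 0.2]
    - [0, 0, 0.2]
  rot:
    - [0, 0, 0]
    - [0, 0, 0]
    - [0, 0, 0]
    - [0, 0, 0]
  grip: [-1, -1, -1, -1]

```text
t: 17.3
eef_pos: [575.1, 171.3, 151.3]
eef_rot: [0.0, 0.731, 0.683, 0.001]
wrist_force: [-1.3, -0.7, 3.9]
opening: 0.1
finger_force: 2.5
```

>>> servo_tool:
  xyz:
    - [0, 0, 0.2]
    - [0, 0, 0.2]
    - [0, 0, 0.2]
    - [0, 0, 0.2]
  rot:
    - [0, 0, 0]
    - [0, 0, 0]
    - [0, 0, 0]
    - [0, 0, 0]
  grip: [-1, -1, -1, -1]

```text
t: 17.7
eef_pos: [574.9, 171.2, 142.6]
eef_rot: [0.0, 0.731, 0.683, 0.0]
wrist_force: [-0.4, 0.3, 5.4]
opening: -0.0
finger_force: 2.5
```

>>> servo_tool:
  xyz:
    - [0, 0, 0.2]
    - [0, 0, 0.2]
    - [0, 0, 0.2]
    - [0, 0, 0.2]
    - [0, 0, 0.2]
  rot:
    - [0, 0, 0]
    - [0, 0, 0]
    - [0, 0, 0]
    - [0, 0, 0]
    - [0, 0, 0]
  grip: [-1, -1, -1, -1, -1]

```text
t: 18.2
eef_pos: [574.8, 171.1, 132.5]
eef_rot: [0.0, 0.731, 0.683, 0.0]
wrist_force: [-0.7, 0.4, 5.9]
opening: -0.0
finger_force: 2.5
```

>>> servo_tool:
  xyz:
    - [0, 0, 0.1]
    - [0, 0, 0.1]
    - [0, 0, 0.1]
  rot:
    - [0, 0, 0]
    - [0, 0, 0]
    - [0, 0, 0]
  grip: [-1, -1, -1]

```text
t: 18.5
eef_pos: [574.8, 171.1, 129.5]
eef_rot: [0.0, 0.731, 0.683, 0.0]
wrist_force: [-1.0, -0.3, 5.9]
opening: -0.0
finger_force: 2.5
```

>>> servo_tool:
  xyz:
    - [0, 0, 0.1]
    - [0, 0, 0.1]
  rot:
    - [0, 0, 0]
    - [0, 0, 0]
  grip: [-1, -1]

```text
t: 18.7
eef_pos: [574.8, 171.1, 127.5]
eef_rot: [0.0, 0.731, 0.683, 0.0]
wrist_force: [-0.3, -0.1, 5.6]
opening: -0.0
finger_force: 2.5
```

>>> servo_tool:
  xyz:
    - [0, 0, 0.05]
    - [0, 0, 0.05]
  rot:
    - [0, 0, 0]
    - [0, 0, 0]
  grip: [-1, -1]

```text
t: 18.9
eef_pos: [574.8, 171.1, 126.5]
eef_rot: [0.0, 0.731, 0.683, 0.0]
wrist_force: [-0.4, -0.4, 6.4]
opening: 0.0
finger_force: 2.5
```

>>> servo_tool:
  xyz:
    - [0, 0, 0.05]
  rot:
    - [0, 0, 0]
  grip: [-1]

```text
t: 19.0
eef_pos: [574.8, 171.1, 126.0]
eef_rot: [0.0, 0.731, 0.683, 0.0]
wrist_force: [-2.1, -0.7, 9.6]
opening: 0.0
finger_force: 5.3
```

>>> servo_tool:
  xyz:
    - [0, 0, 0.03]
  rot:
    - [0, 0, 0]
  grip: [-1]

```text
t: 19.1
eef_pos: [574.8, 171.1, 126.1]
eef_rot: [0.0, 0.731, 0.683, 0.0]
wrist_force: [-3.2, -0.8, 7.8]
opening: 0.0
finger_force: 4.5
```

The force rises at 126.0, exactly the expected home height. I'll retract and check.

>>> servo_tool:
  xyz:
    - [0, 0, -0.5]
    - [0, 0, -2.0]
    - [0, 0, -3.0]
    - [0, 0, -3.0]
    - [0, 0, -1.0]
    - [0, 0, 0]
    - [0, 0, 0]
    - [0, 0, 0]
  rot:
    - [0, 0, 0]
    - [0, 0, 0]
    - [0, 0, 0]
    - [0, 0, 0]
    - [0, 0, 0]
    - [0, 0, 0]
    - [0, 0, 0]
    - [0, 0, 0]
  grip: [-1, -1, -1, -1, -1, -1, -1, -1]

```text
t: 19.9
eef_pos: [573.5, 170.8, 218.1]
eef_rot: [-0.001, 0.731, 0.683, -0.002]
wrist_force: [0.7, -0.8, -0.7]
opening: 0.5
finger_force: 0.0
```

Run:
```python
from h import *
s=arm.observe(); p=arm.read_camera('wrist'); print(s['eef_pos'],s['wrist_force'])
save(cv2.resize(p['image'][90:310,180:380],None,fx=2.6,fy=2.6,interpolation=2),'w6.png')
```

```text
[573.51847868 170.80595041 218.0553495 ] [ 0.73047248 -0.83013646 -0.72671131]
```

View pics/w6.png

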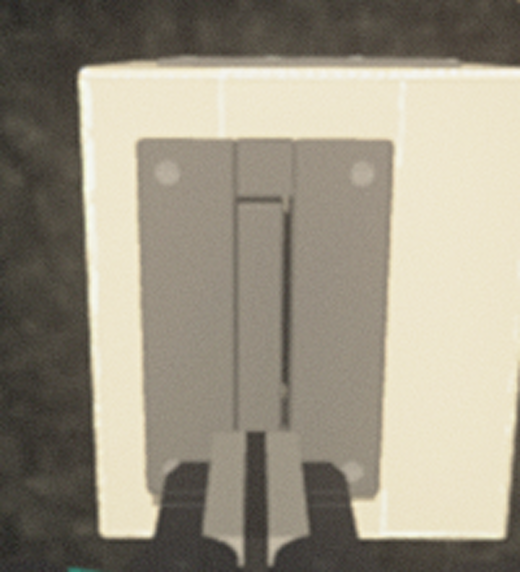

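The cassette's top edge, (237–283, 200–430), is level with the slot plate, and the gripper is clear.

```bash
python3 -c "
from workcell import arm; print(arm.job_done())"
```

```text
the job is handed in; nothing more can be done
None
```

The cassette is fully home in the white cleaner's slot with its top edge level with the plate, by the last wrist image. It is released, wrist force readings stayed under 10 N, the mug and jars were not touched, and the job is handed in.

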